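# Start the loaded side of a twin toaster

## Robot

A 6-joint arm with a two-finger parallel gripper is mounted at the origin on a cart in front of the work surface, level with it; the furniture and walls round the work are solid. World frame = base frame: x ahead of the robot, y to its left, z up, the work surface at z = 0. Lengths are in m, angles in rad, forces in N, time in s.
With the tool pointing down it reaches from about 0.325 to 1 m from the base axis. Payload 5.1 kg.
Tool frame: the origin (TCP) lies at the very end of the fingers, on their centre line; the grasp point (between the pads) lies tcp_to_grasp behind it (tcp_to_grasp is the distance from the TCP to the grasp point, in m); z points along the fingers, y is the line along which they close (so a half turn about z gives the same grasp; the last joint's range is limited). The gripper opens to 85 mm and grips with 20 to 120 N. Pads are 22 mm wide; open, the fingers measure 114 mm over their backs; the gripper's body (76 mm by 85 mm) begins 54 mm behind the grasp point. The pads swing forward as they close: fully open they stand 13 mm farther back than shut.
Start: joints at [-1.376, 0.124, 1.65, -0, 1.367, -0.083], TCP at [0.178, -0.625, 0.231] pointing down, gripper open.
Joint ranges: [-2.61, 2.61], [-1.02, 2.33], [0.03, 2.71], [-1.35, 4.49], [0.32, 2.68], [-2.91, 2.91]. Speed limits (rad/s): [2.57, 2.57, 3.14, 3.14, 3.14, 3.14].

## Interface

Orientations are given as a rotation vector (axis times angle).
In Python, from plant import get_state, read_camera, close_job, tcp_to_grasp gives the robot as it stands. The module is installed in compiled form; this text tells all that it offers.
- The arm moves only by the shell command python3 -m crank 'ROWS'. ROWS is JSON, a list of rows, each a list of 5 numbers: the gripper's target within -1 to 1 (fully open at 1, half-way at 0, shut at -1), then the shift along the tool's x, y, z scaled (see below), then the turn about the tool's z scaled (see below). A call has exactly 5 rows; each row shifts and turns the commanded pose from where the row before left it, along the tool's axes as they then stand; what a row does not reach is not made up. The controller multiplies each number of a shift by 0.4 m and each number of a turn by 360 degrees. A row lasts 1/10 s, in which the tool goes at most 50 mm and 8.59 degrees, less where a joint would pass 70% of its speed; a pose out of reach is approached as far as the arm can. A call with a number of a shift or a turn outside -1 to 1 is refused whole. A call with a gripper value outside its range is refused whole. The fingers move at their own pace and stop on an object; the grip force is fixed at half the most. Time passes only in rows, so rows that do not move let the fingers close, or fill a call up. It gives the time, the measured TCP pose, the force, the opening and the grip force at its end, in the units of the state.
- get_state(): the state, without advancing time (a new reading comes with each control period).
- read_camera(name): name is "scene" or "side" or "wrist"; returns a dict with "frame" (480x640x3 uint8, blue, green, red), "depth" (480x640 float32, m along the optical axis (not along the pixel's ray), 0 where there is no reading), "intrinsics" (3x3 intrinsics, pixels), "rvec" (rotation vector, rad) and "tvec" (3), from world to camera coordinates, as OpenCV has them; the wrist camera has in their place "tool_from_camera" (4x4, takes a point from camera to tool coordinates, whose origin is the TCP and whose axes are the flange's). Camera axes: x right, y down, z forward; pixel columns grow to the right and rows downward; lengths in m; the calibration is good to about 2 mm. A picture is of the moment at which its call begins: read the wrist's pose just before it.
- close_job(): hands the job in; it is judged then, once.
The state is a dict: "time_s": time; "joint_pos": joint angles; "joint_velocities": joint speeds; "joint_efforts": joint torques, N m; "tool_pos": TCP position; "tool_rot": TCP orientation; "force": force on the tool from outside, world axes, zero at the start; "torque": the same for the moment, N m; "grip_width": finger opening in m; "gripper_force": force on a finger pad.
Only numpy, scipy, OpenCV 4.12 (cv2) and the standard library are available. Lean on these libraries where they do the work, as an engineer would, in place of code of your own. Each camera call takes 0.05 s, during which the arm holds its last target. There are 200 camera calls.

## Task

Start the toaster on the side that has bread in it: press that side's lever down until you feel it catch, and let go so that it stays down by itself. How deep the catch sits cannot be seen, so feel for it and do not force the lever: press it gently. Leave the other lever, the bread and the things standing around alone.

Things in the scene. Friction and masses are not known exactly. Their poses are not given: they have to be found in the camera images.
- toaster: Twin toaster in bare metal, fixed: two equal halves side by side on a black base. 262 mm long (its x), 236 mm wide (y), 186 mm high. Origin: centre of its underside; z up; -x is the front, which roughly faces the robot. Each half has two long slots in the top and, on its black front panel (face at x = -0.127), a lever knob above a round dial that stands out 11 mm at z = 0.05.
- full_knob_top (a point): Centre of the top face of the lever knob of the half with bread, a flat black bar: 32 mm along the toaster's x, 40 mm along y, 14 mm thick, its centre 29 mm in front of the panel. At rest 166 mm above the work surface, 20 mm below the toaster's top: a hand pointing straight down can hit the toaster's front edge as the knob sinks, so lean the hand back towards the robot. Moves with the lever.
- full_knob: The same knob with all that moves with it (bread included). Origin at the knob's centre, 7 mm below its top face; axes as the toaster's. 16 to 18 N pressed down on the knob is enough for the catch in every case; more than 25 N counts as forcing it.
- full_lever (a joint): Travel of the lever on the bread side, m: 0 up at rest, growing as pressed straight down. Sprung: 4 N at first, up to 7 N lower down; returns if let go before the catch. The catch is hidden, 20 to 44 mm down, different each time. There a springy buffer begins (4 N more per mm); 1.5 mm into the buffer it has surely caught, at 9 to 13 N in all, and then stays down when let go.
- empty_knob_top (a point): Centre of the top face of the lever knob of the half without bread; same size and height as the other knob.
- empty_lever (a joint): Travel of the lever on the side without bread, in m: 0 at rest, growing downwards; sprung. It must stay up.
- honey_mid (a point): Centre (44 mm up) of a loose honey jar with a grey lid, 55 mm across, 86 mm high, beside the toaster.
- mug_mid (a point): Centre (44 mm up) of a loose purple mug, 80 mm across, 113 mm with its handle, 89 mm high, beside the toaster.
- salt_mid (a point): Centre (44 mm up) of a loose glass salt shaker, 44 mm across, 90 mm high, beside the toaster.
- bread (a point): Centre of the tops of the two slices of bread standing in the slots of one half of the toaster, the left or the right one; 26 mm or so above the toaster's top at rest. The slices (110 mm long, 14 mm thick) ride down with that half's lever.

How it is judged:
At the end, for the whole second after the job is handed in: The lever of the half with bread stays down by itself on its catch (more than 16 mm below its rest position, moving slower than 5 mm/s) and the lever of the empty half is up (within 5 mm of rest) (value of joint full_lever above 0.016 m and velocity of joint full_lever between -0.005 and 0.005 m/s and value of joint empty_lever below 0.005 m); the robot touches nothing.
It fails at once if the knob of the side with bread is forced: pressed with more than 25 N (contact force between full_knob and the fingers above 25 N or contact force between full_knob and the arm above 25 N).
It fails at once if the lever of the empty side is pressed more than 8 mm down (value of joint empty_lever above 0.008 m).
It fails at once if the bread is pushed with more than 2 N (contact force between any of bread_1, bread_2, bread_3, bread_4, bread_5, bread_6 and the fingers above 2 N or contact force between any of bread_1, bread_2, bread_3, bread_4, bread_5, bread_6 and the arm above 2 N).
It fails at once if the honey jar, the mug or the salt shaker is moved more than 25 mm (distance of any of honey_mid, mug_mid, salt_mid from where it was at the start of the episode above 0.025 m).
It also fails if it takes over 48 s, if anything falls off the work surface, if the arm or the gripper's body presses on something with over 40 N, if the wrist force passes 120 N, or if a joint passes its speed limit or range.

## Working session

There is one attempt and no reset: what is moved stays moved. The work goes in short steps, Python scripts to look and compute and a shell command to move; the robot and the scene stay as the last step left them, time stands still between calls to the robot, and variables do not carry over. Pictures are saved under pics/ and viewed, at most 10 in all, crops included, and the job is handed in when it is done.

```bash
mkdir -p pics; python3 - <<'E'
from plant import *
import cv2,numpy as np
s=get_state();print({k:np.round(v,3).tolist() for k,v in s.items()},tcp_to_grasp)
for n in("scene","side"):
    c=read_camera(n);cv2.imwrite(f"pics/{n}1.png",c["frame"]);np.savez(f"{n}1.npz",**c)
    R=cv2.Rodrigues(np.array(c["rvec"]))[0];print(n,-R.T@np.array(c["tvec"]).ravel(),R[2])
E
```

```text
{'time_s': 0.0, 'joint_pos': [-1.376, 0.125, 1.652, -0.0, 1.368, -0.083], 'joint_velocities': [0.001, 0.0, -0.001, 0.002, 0.0, 0.001], 'joint_efforts': [-0.001, -42.361, -36.545, -0.0, 0.007, -0.0], 'tool_pos': [0.178, -0.624, 0.23], 'tool_rot': [-3.109, -0.435, 0.0], 'force': [-0.154, 0.519, -0.009], 'torque': [-0.025, 0.037, 0.011], 'gripper_force': 0.0, 'grip_width': 0.085} 0.0187
scene [-0.01013501  0.87789752  0.63004607] [ 0.61177716 -0.63854002 -0.46689972]
side [0.55737421 1.16265548 0.8414801 ] [ 0.07258162 -0.81027126 -0.58154312]
```

View pics/scene1.png

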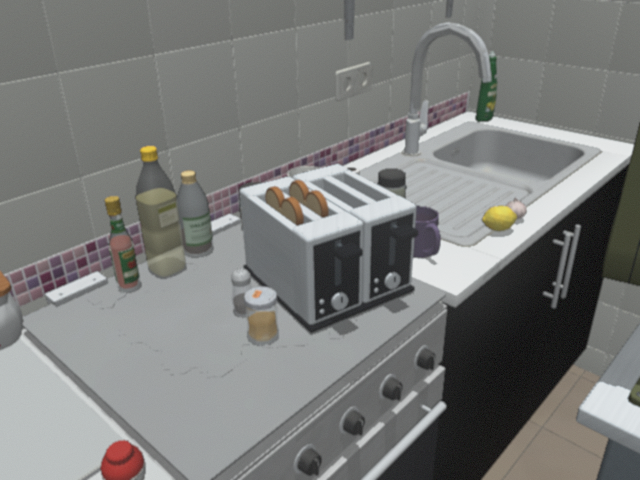

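View pics/side1.png

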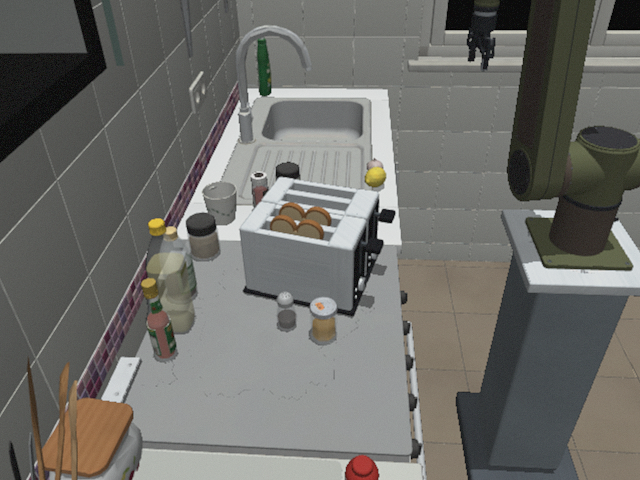

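The bread is in the robot's left half (+y, nearer the scene camera). Its knob is at about (348,255) in the scene picture and (372,245) in the side picture. The honey jar (262,315) and the salt shaker (241,290) stand to the left, and the mug (425,232) to the right.

```bash
cat > h.py <<'E'
import cv2,numpy as np
def cloud(f):
    c=np.load(f);d=c["depth"].astype(float);K=c["intrinsics"]
    v,u=np.mgrid[:480,:640]
    P=np.dstack([(u-K[0,2])/K[0,0]*d,(v-K[1,2])/K[1,1]*d,d])
    R=cv2.Rodrigues(c["rvec"])[0]
    W=(P-c["tvec"].ravel())@R
    W[d==0]=np.nan
    return W,c["frame"]
E
python3 - <<'E'
from h import *
for n in("scene1","side1"):
    W,F=cloud(n+".npz")
    bx=np.zeros((480,640),bool)
    if n=="scene1": bx[170:320,235:420]=1
    else: bx[170:315,240:400]=1
    m=bx&(abs(W[...,2]-.186)<.004)
    p=W[m][:,:2].astype(np.float32);r=cv2.minAreaRect(p);print(n,"top",m.sum(),r,np.median(W[m][:,2]));print(cv2.boxPoints(r))
    dark=F.max(2)<60
    m=bx&dark&(W[...,2]>.157)&(W[...,2]<.175)
    k,l,st,ce=cv2.connectedComponentsWithStats(m.astype(np.uint8))
    for i in range(1,k):
        if st[i,4]>15:
            q=W[l==i];print("knob",ce[i],st[i,4],q.mean(0).round(4),q.min(0).round(3),q.max(0).round(3))
for n,b in (("scene1",(285,345,240,285)),("scene1",(265,315,228,250)),("scene1",(205,260,412,442))):
    W,F=cloud(n+".npz");q=W[b[0]:b[1],b[2]:b[3]].reshape(-1,3);q=q[(q[:,2]>.03)&(q[:,2]<.095)];print(q.min(0).round(3),q.max(0).round(3),np.median(q,0).round(3))
E
```

```text
scene1 top 3956 ((0.6526184678077698, 0.15237382054328918), (0.2314227968454361, 0.2498546987771988), 75.83728790283203) 0.18486557650331473
[[0.50317645 0.07074627]
 [0.7454368  0.00961271]
 [0.8020605  0.23400137]
 [0.55980015 0.29513493]]
knob [403.31034483 228.42440318] 377 [0.4917 0.1295 0.1636] [0.467 0.083 0.157] [0.518 0.157 0.17 ]
knob [380.98333333 227.38333333] 120 [0.523  0.1509 0.1633] [0.517 0.128 0.157] [0.529 0.17  0.17 ]
knob [342.01320132 247.02970297] 606 [0.5287 0.2472 0.1637] [0.497 0.196 0.157] [0.559 0.285 0.171]
side1 top 2270 ((0.652622401714325, 0.15248267352581024), (0.22906415164470673, 0.24774913489818573), 75.72268676757812) 0.18364114979561014
[[0.5043285  0.07203746]
 [0.74442554 0.01093873]
 [0.8009163  0.23292789]
 [0.56081927 0.2940266 ]]
knob [373.24193548 212.59677419] 62 [0.5186 0.1334 0.1658] [0.507 0.084 0.157] [0.528 0.173 0.173]
knob [386.6433121 215.1656051] 157 [0.4891 0.1375 0.1624] [0.472 0.111 0.157] [0.506 0.157 0.166]
knob [369.54355401 244.20557491] 287 [0.5274 0.2488 0.1637] [0.501 0.201 0.157] [0.559 0.285 0.173]
[0.589 0.262 0.03 ] [0.689 0.382 0.088] [0.607 0.36  0.065]
[0.613 0.314 0.03 ] [0.709 0.381 0.09 ] [0.687 0.34  0.071]
[ 0.504 -0.122  0.03 ] [0.621 0.079 0.095] [ 0.566 -0.06   0.064]
```

```bash
python3 - <<'E'
from h import *
from plant import *
a=np.deg2rad(-14.2);ex=np.array([np.cos(a),np.sin(a)]);ey=np.array([-ex[1],ex[0]]);C=np.array([.6526,.1524])
for n in("scene1","side1"):
    W,F=cloud(n+".npz");q=W.reshape(-1,3);l=np.c_[(q[:,:2]-C)@ex,(q[:,:2]-C)@ey]
    for s in(-1,1):
        m=(l[:,0]<-.138)&(l[:,0]>-.18)&(s*l[:,1]>.02)&(s*l[:,1]<.1)&(q[:,2]>.16)&(q[:,2]<.172)
        print(n,s,m.sum(),np.percentile(l[m],[3,50,97],0).round(4).tolist(),np.median(q[m],0).round(4))
    m=(abs(l[:,0])<.15)&(l[:,1]>.0)&(l[:,1]<.12)&(q[:,2]>.06)&(q[:,2]<.14)&(l[:,0]<-.11);print("panel",np.median(l[m,0]))
c=read_camera("wrist");print(np.round(c["tool_from_camera"],3))
for k in(0.055,.06):
    for d in(.156,.166): print(k,d,C-d*ex+k*ey)
R=cv2.Rodrigues(np.array(get_state()["tool_rot"]))[0];print(R.round(3))
t=C-.166*ex+.059*ey; print("tool shift",R.T@np.r_[t-get_state()["tool_pos"][:2],0])
E
```

```text
scene1 -1 255 [[-0.1712, -0.0755], [-0.1593, -0.0551], [-0.1419, -0.0389]] [0.4848 0.1386 0.1651]
scene1 1 295 [[-0.1705, 0.0413], [-0.1589, 0.0614], [-0.1417, 0.0778]] [0.5136 0.2511 0.1651]
panel -0.1243198315492738
side1 -1 144 [[-0.1697, -0.0758], [-0.1558, -0.055], [-0.141, -0.0393]] [0.4885 0.1366 0.1628]
side1 1 179 [[-0.1688, 0.0404], [-0.155, 0.0599], [-0.1399, 0.0771]] [0.5181 0.2493 0.1633]
panel -0.12458917331555003
[[ 0.001 -0.949 -0.315  0.082]
 [ 1.     0.001 -0.    -0.001]
 [ 0.001 -0.315  0.949 -0.142]
 [ 0.     0.     0.     1.   ]]
0.055 0.156 [0.51485843 0.24398745]
0.055 0.166 [0.50516398 0.24644052]
0.06 0.156 [0.51608497 0.24883467]
0.06 0.166 [0.50639052 0.25128775]
[[ 0.962  0.274 -0.   ]
 [ 0.274 -0.962  0.002]
 [ 0.    -0.002 -1.   ]]
tool shift [ 0.55536207 -0.75145663  0.00134129]
```

```bash
python3 -m crank '[[-1,0.05,-0.07,-0.02,0],[-1,0.055,-0.075,-0.02,0],[-1,0.055,-0.075,-0.02,0],[-1,0.055,-0.075,-0.02,0],[-1,0.055,-0.075,-0.02,0]]'
```

```text
time_s: 0.65
tool_pos: [0.2417, -0.4515, 0.2712]
tool_rot: [-3.111, -0.434, 0.0]
force: [0.1, 0.8, 0.7]
grip_width: 0.0123
gripper_force: 0.0
```

```bash
python3 -m crank '[[-1,0.055,-0.075,0,0],[-1,0.055,-0.075,0,0],[-1,0.055,-0.075,0,0],[-1,0.055,-0.075,0,0],[-1,0.055,-0.075,0,0]]'
```

```text
time_s: 1.15
tool_pos: [0.3062, -0.2772, 0.271]
tool_rot: [-3.111, -0.434, -0.0]
force: [0.5, 0.2, 0.4]
grip_width: -0.0002
gripper_force: 0.0
```

```bash
python3 -m crank '[[-1,0.055,-0.075,0,0],[-1,0.055,-0.075,0,0],[-1,0.055,-0.075,0,0],[-1,0.055,-0.075,0,0],[-1,0.055,-0.075,0,0]]'
```

```text
time_s: 1.65
tool_pos: [0.3709, -0.1028, 0.2712]
tool_rot: [3.111, 0.435, 0.001]
force: [0.8, 0.2, 0.1]
grip_width: 0.0002
gripper_force: 0.0
```

```bash
cat > g.py <<'E'
from h import *
from plant import *
a=np.deg2rad(-14.2);ex=np.array([np.cos(a),np.sin(a)]);ey=np.array([-ex[1],ex[0]]);C=np.array([.6526,.1524])
s=get_state();p=np.array(s["tool_pos"]);R=cv2.Rodrigues(np.array(s["tool_rot"]))[0]
t=C-.166*ex+.0595*ey
print(s["time_s"],p.round(4),"units",(R.T@np.r_[t-p[:2],0]/.4).round(4),"yaw",np.degrees(np.arctan2(R[1,0],R[0,0])),R[:,2].round(3),np.round(s["force"],2),s["grip_width"],np.round(s["joint_pos"],2))
E
python3 g.py
```

```text
1.65 [ 0.3709 -0.1028  0.2712] units [ 0.5678 -0.7574 -0.    ] yaw 15.902639686096968 [ 0. -0. -1.] [0.82 0.2  0.15] 0.00020193419419254098 [-0.41 -0.53  2.14 -0.    1.53  0.88]
```

```bash
python3 -m crank '[[-1,0.057,-0.076,0,0],[-1,0.057,-0.076,0,0],[-1,0.057,-0.076,0,0],[-1,0.057,-0.076,0,0],[-1,0.057,-0.076,0,0]]'
```

```text
time_s: 2.15
tool_pos: [0.4388, 0.0748, 0.2711]
tool_rot: [3.111, 0.436, 0.0]
force: [0.9, -1.0, -0.2]
grip_width: 0.0001
gripper_force: 0.0
```

```bash
python3 -m crank '[[-1,0.057,-0.076,0,0],[-1,0.057,-0.076,0,0],[-1,0.057,-0.076,0,0],[-1,0.057,-0.076,0,0],[-1,0.057,-0.076,0,0]]'
```

```text
time_s: 2.65
tool_pos: [0.5068, 0.2522, 0.2709]
tool_rot: [3.111, 0.436, -0.001]
force: [1.4, -1.2, 0.1]
grip_width: -0.0002
gripper_force: 0.0
```

```bash
python3 -m crank '[[-1,0,0,0,0.0167],[-1,0,0,0,0.0167],[-1,0,0,0,0.0167],[-1,0,0,0,0.0167],[-1,0,0,0,0.0167]]'; python3 g.py; python3 -c "
from plant import *
import cv2
cv2.imwrite('pics/s2.png',cv2.resize(read_camera('scene')['frame'][100:340,220:540],(800,600)))"
```

```text
time_s: 3.15
tool_pos: [0.5064, 0.2506, 0.2708]
tool_rot: [3.116, -0.393, -0.001]
force: [-0.2, -0.2, -0.1]
grip_width: 0.0001
gripper_force: 0.0
3.15 [0.5064 0.2506 0.2708] units [-0.0006 -0.0005  0.    ] yaw -14.381417604424678 [-0.001 -0.    -1.   ] [-0.2  -0.19 -0.07] 0.0001487777219764151 [ 0.36 -0.09  1.8  -0.    1.43  2.19]
```

View pics/s2.png

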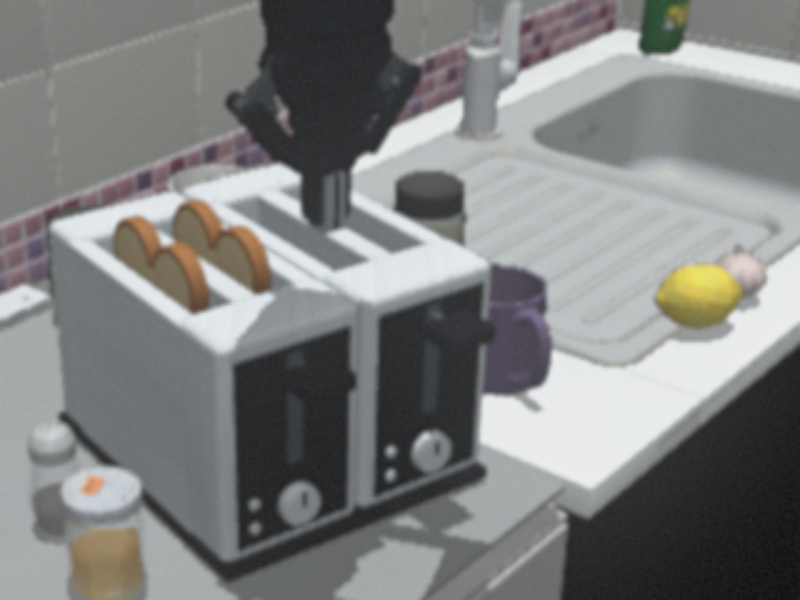

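The left knob is free and the closed hand is over it, at about (330,200) in the crop. I'll go down in stages.

```bash
python3 -m crank '[[-1,0,0,0.04,0],[-1,0,0,0.05,0],[-1,0,0,0.05,0],[-1,0,0,0.05,0],[-1,0,0,0.03,0]]'
```

```text
time_s: 3.7
tool_pos: [0.5052, 0.25, 0.1799]
tool_rot: [3.116, -0.384, -0.006]
force: [-0.3, -0.3, -0.7]
grip_width: 0.0002
gripper_force: 0.0
```

```bash
python3 -m crank '[[-1,0,0,0.0075,0],[-1,0,0,0.0075,0],[-1,0,0,0.0025,0],[-1,0,0,0.0025,0],[-1,0,0,0.0025,0]]'
```

```text
time_s: 4.2
tool_pos: [0.5072, 0.2508, 0.1752]
tool_rot: [-3.117, 0.386, -0.002]
force: [0.7, 0.1, -0.5]
grip_width: 0.0002
gripper_force: 0.0
```

```bash
python3 -m crank '[[-1,0,0,0.005,0],[-1,0,0,0.005,0],[-1,0,0,0.005,0],[-1,0,0,0.005,0],[-1,0,0,0.005,0]]'
```

```text
time_s: 4.7
tool_pos: [0.5067, 0.2506, 0.1647]
tool_rot: [3.118, -0.387, -0.0]
force: [-2.8, 0.2, 4.4]
grip_width: -0.0002
gripper_force: 2.1
```

```bash
python3 -m crank '[[-1,0,0,0.0025,0],[-1,0,0,0.0025,0],[-1,0,0,0.0025,0],[-1,0,0,0.0025,0],[-1,0,0,0.0025,0]]'; python3 g.py
```

```text
time_s: 5.2
tool_pos: [0.5067, 0.2506, 0.1595]
tool_rot: [-3.118, 0.387, -0.0]
force: [-2.8, -1.1, 4.7]
grip_width: 0.0
gripper_force: 2.5
5.2 [0.5067 0.2506 0.1595] units [-0.0012 -0.0003 -0.    ] yaw -14.14108173095389 [ 0.  0. -1.] [-2.84 -1.15  4.73] 1.2962368614653369e-05 [ 0.36 -0.01  1.91  0.    1.24  2.18]
```

Contact came at z ≈ 0.166 with about 4.5 N, as expected. I'll press on to 18 mm down, then go in small steps.

```bash
python3 -m crank '[[-1,0,0,0.005,0],[-1,0,0,0.005,0],[-1,0,0,0.005,0],[-1,0,0,0.005,0],[-1,0,0,0.005,0]]'
```

```text
time_s: 5.7
tool_pos: [0.5067, 0.2506, 0.1495]
tool_rot: [-3.118, 0.387, 0.0]
force: [-2.6, -1.2, 5.2]
grip_width: 0.0001
gripper_force: 2.6
```

```bash
python3 -m crank '[[-1,0,0,0.0015,0],[-1,0,0,0.0015,0],[-1,0,0,0.0015,0],[-1,0,0,0.0015,0],[-1,0,0,0.0015,0]]'
```

```text
time_s: 6.2
tool_pos: [0.5067, 0.2506, 0.1464]
tool_rot: [-3.118, 0.387, 0.0]
force: [-2.3, -1.8, 5.2]
grip_width: 0.0004
gripper_force: 2.4
```

```bash
python3 -m crank '[[-1,0,0,0.0015,0],[-1,0,0,0.0015,0],[-1,0,0,0.0015,0],[-1,0,0,0.0015,0],[-1,0,0,0.0015,0]]'
```

```text
time_s: 6.7
tool_pos: [0.5067, 0.2506, 0.1437]
tool_rot: [3.118, -0.387, -0.0]
force: [-4.2, -1.4, 7.6]
grip_width: -0.0003
gripper_force: 3.6
```

```bash
python3 -m crank '[[-1,0,0,0.0005,0],[-1,0,0,0.0005,0],[-1,0,0,0.0005,0],[-1,0,0,0.0005,0],[-1,0,0,0.0005,0]]'
```

```text
time_s: 7.2
tool_pos: [0.5067, 0.2506, 0.1432]
tool_rot: [3.118, -0.387, -0.0]
force: [-4.2, -1.1, 8.8]
grip_width: 0.0003
gripper_force: 4.3
```

```bash
python3 -m crank '[[-1,0,0,0.0005,0],[-1,0,0,0.0005,0],[-1,0,0,0.0005,0],[-1,0,0,0.0005,0],[-1,0,0,0.0005,0]]'
```

```text
time_s: 7.7
tool_pos: [0.5067, 0.2506, 0.1426]
tool_rot: [3.118, -0.387, -0.0]
force: [-6.2, -2.0, 10.8]
grip_width: -0.0002
gripper_force: 5.2
```

```bash
python3 -m crank '[[-1,0,0,0.0005,0],[-1,0,0,0.0005,0],[-1,0,0,0.0005,0],[0,0,0,0,0],[-1,0,0,0,0]]'
```

```text
time_s: 8.2
tool_pos: [0.5083, 0.2509, 0.143]
tool_rot: [-3.117, 0.386, -0.007]
force: [-0.5, -1.5, 10.2]
grip_width: 0.0013
gripper_force: 4.7
```

I typed one gripper value wrong in that call (0 instead of -1). The fingers opened briefly and closed again, with no harm done. I'll keep pressing to about 15 N.

```bash
python3 -m crank '[[-1,0,0,0.0005,0],[-1,0,0,0.0005,0],[-1,0,0,0.0005,0],[-1,0,0,0.0005,0],[-1,0,0,0.0005,0]]'
```

```text
time_s: 8.7
tool_pos: [0.5085, 0.251, 0.1423]
tool_rot: [-3.116, 0.387, -0.007]
force: [-1.9, -2.5, 10.9]
grip_width: -0.0001
gripper_force: 5.7
```

```bash
python3 -m crank '[[-1,0,0,0.0005,0],[-1,0,0,0.0005,0],[-1,0,0,0.0005,0],[-1,0,0,0.0005,0],[-1,0,0,0.0005,0]]'
```

```text
time_s: 9.2
tool_pos: [0.5085, 0.251, 0.1417]
tool_rot: [-3.116, 0.387, -0.007]
force: [-2.7, -1.4, 13.6]
grip_width: -0.0002
gripper_force: 6.6
```

```bash
python3 -m crank '[[-1,0,0,0.0005,0],[-1,0,0,0.0005,0],[-1,0,0,0.0005,0],[-1,0,0,0.0005,0],[-1,0,0,0,0]]'
```

```text
time_s: 9.7
tool_pos: [0.5085, 0.2509, 0.1412]
tool_rot: [-3.116, 0.387, -0.007]
force: [-4.5, -2.0, 15.2]
grip_width: -0.0
gripper_force: 7.3
```

At about 15 N it is well past the catch, so I'll lift off.

```bash
python3 -m crank '[[-1,0,0,-0.005,0],[-1,0,0,-0.005,0],[-1,0,0,-0.005,0],[-1,0,0,-0.01,0],[-1,0,0,-0.01,0]]'
```

```text
time_s: 10.2
tool_pos: [0.5062, 0.2504, 0.1511]
tool_rot: [3.117, -0.387, -0.002]
force: [0.3, 0.9, -0.1]
grip_width: -0.0
gripper_force: 0.0
```

```bash
python3 -m crank '[[-1,0,0,-0.04,0],[-1,0,0,-0.05,0],[-1,0,0,-0.05,0],[-1,0,0,-0.05,0],[-1,0,0,-0.03,0]]'; python3 -c "
from plant import *
import cv2
cv2.imwrite('pics/s3.png',cv2.resize(read_camera('scene')['frame'][100:340,220:540],(800,600)))"
```

```text
time_s: 10.7
tool_pos: [0.5074, 0.2509, 0.2428]
tool_rot: [-3.116, 0.386, -0.005]
force: [0.7, -0.2, 0.3]
grip_width: -0.0
gripper_force: 0.0
```

View pics/s3.png

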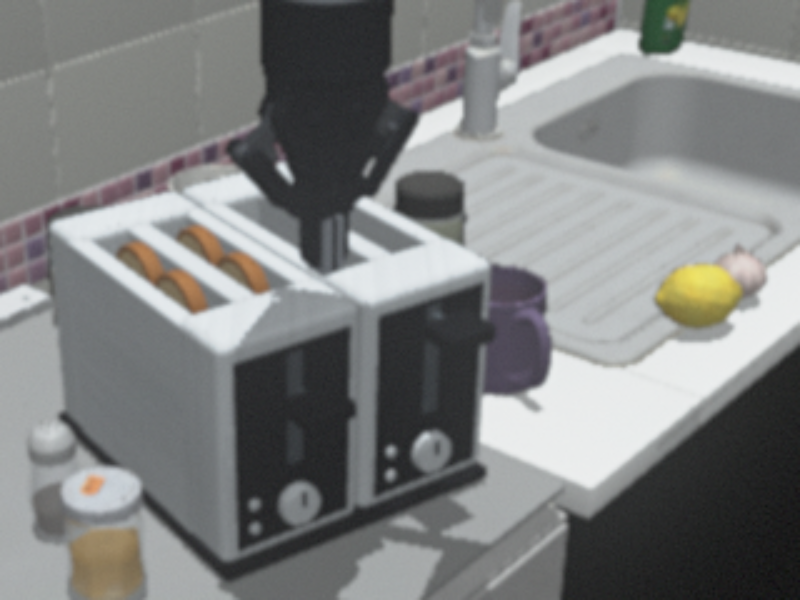

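The bread-side knob has stayed down, at about (320,408) now where it was at (320,378), and the slices have sunk. The other knob is still up at (460,328), and the hand is clear.

```bash
python3 -m crank '[[-1,0,0,0,0],[-1,0,0,0,0],[-1,0,0,0,0],[-1,0,0,0,0],[-1,0,0,0,0]]'; python3 -c "
from plant import *
print(close_job())"
```

```text
time_s: 11.25
tool_pos: [0.5064, 0.2505, 0.2391]
tool_rot: [3.117, -0.387, -0.002]
force: [0.3, -0.4, -0.2]
grip_width: 0.0001
gripper_force: 0.0
the job is handed in; nothing more can be done
None
```

The bread-side (left) lever caught about 22 mm down and stayed down after release; I pressed to about 15 N, the other lever is still up, the hand is clear, and the job was handed in at 11 s, though no verdict was shown.

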